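# Let the ratcheted sample changer back to its loading position and load the cassette

### The job

Squeeze the changer's sprung pawl trigger towards the grip plate to lift the pawl off the ratchet wheel, and with it squeezed ease the drum back clockwise, under control and never letting it spring back, all the way to its home stop, then let go. Then lift the cassette out of the drain stand, stand it upright on the open worktop away from the stand and let go, take it again across its two ends, and set it gently down, upright, into the empty pocket of the drum, with the drum still at home. Do not knock over or push aside the bottles and the dish.

Things in the scene. Friction and masses are not known exactly. Their poses are not given: they have to be found in the camera images.
- hub (a point): On the drum's vertical axis, top of the nut in the middle of the fixed sample changer (z 64 mm). Its round white-painted drum (diameter 284 mm, flat top at z 40 mm) turns about this axis; on it lies a steel ratchet wheel (diameter 92 mm, top z 54 mm, 18 saw teeth, 20 degrees each). Own +y: direction of the empty pocket when the drum is home.
- drum (a joint): Drum angle, rad: 0 at the home stop, grows anticlockwise from above. Starts held by the pawl at about 0.65, 1.0 or 1.35. A spring drives it clockwise to home (0.15 N m there, 0.29 N m wound: up to 3 N at the grip plate) and keeps it there; friction is slight. With the pawl down it turns only anticlockwise.
- pawl (a joint): Angle of the pawl lever on the drum, rad: about 0 in the teeth, clear of them from about 0.20, 0.30 fully squeezed. Its spring resists with 3 to 6 N at the trigger and snaps it back when let go.
- grip_plate (a point): Centre of the black upright grip plate fixed on the drum, opposite the empty pocket, 107 mm from the axis, at z 85 mm; 10 mm thick along its own x axis (the squeezing direction, from the trigger rod to the plate), 34 mm wide along own y, z 40 to 106 mm. The rod stands on its clockwise side, 45 mm away. Pushing the plate clockwise while the pawl is down only locks it.
- pawl_trigger (a point): Centre line of the pawl's upright steel trigger rod (diameter 12 mm, z 52 to 106 mm) at z 85 mm. Rod and plate measure 56 mm over their outer faces; pinched together from above, the rod moves 16 mm to its stop (40 mm over both, middle then 15 mm clockwise of the plate's centre). Only the rod moves, so centre the fingers there, not at the middle at rest. The squeezed pair is the drum's handle.
- pocket_floor (a point): Centre of the empty pocket's floor on the drum (z 40 mm), 107 mm from the axis; own y radially outward. Two grey partitions along the radius, 46 mm long, 44 mm apart, rise to z 122 mm, flared tops to 135 mm; ends open but for 5 mm lips 66 mm apart. The cassette stands with its length along the radius. Pockets 64 degrees to either side hold fixed cassettes.
- cassette_center (a point): Centre of the loose white box-shaped slide cassette, half-way up: 60 mm long (own x axis), 36 mm wide (own y axis), 62 mm high (own z axis, up), about 0.15 kg. It starts upright in the drain stand; either way round will do in the pocket.
- stand: Fixed steel drain stand, origin under its centre; base 86 x 60 mm, 8 mm thick. The cassette stands on it along the stand's x axis, between two upright cheeks (30 mm wide, up to z 86 mm, 16 mm above the cassette) close against its ends, so it can be gripped only across its 36 mm width there. Rails 5 mm high run along its sides.
- reagent_brown: Bystander: brown reagent bottle, diameter 50 mm, 98 mm high, origin under its centre. Leave standing where it is.
- reagent_white: Bystander: white reagent bottle, diameter 42 mm, 99 mm high, origin under its centre. Leave standing where it is.
- petri: Bystander: shallow round dish, diameter 61 mm, 14 mm high, origin under its centre. Leave where it is.
Mind the look-alikes: they are no part of the job. Of the things shaped like the part that bears cassette_center, the white one is meant. What is shaped like the stand but orange is not meant.

How it is judged:
On the way, in this order (a step that is already met when the one before it is completed fails the run):
1. the pawl is squeezed off the ratchet wheel while the drum is still wound on (value of joint pawl above 0.15 rad and value of joint drum above 0.4 rad), for 0.1 s.
2. the drum is back at its home stop and let go, the pawl dropped back (value of joint drum below 0.06 rad and value of joint pawl below 0.15 rad and contact force between each of the arm, the fingers and drum below 0.5 N), for 0.2 s.
3. the cassette stands upright on the open worktop away from the stand, released (height (world z) of cassette_center below 0.036 m and horizontal distance between cassette_center and stand above 0.06 m and angle between cassette_center's own z axis and vertical below 0.1 rad and contact force between the fingers and cassette below 0.2 N and linear speed of cassette below 0.03 m/s), for 0.1 s.
At the end, for the whole second after the job is handed in: The drum is at its home stop (within 0.06 rad) with the pawl let go, and the cassette stands at rest, upright (within 0.1 rad), on the floor of the drum's empty pocket (centre within 10 mm of the pocket's, height within 4 mm), its long side along the radius (value of joint drum below 0.06 rad and value of joint pawl below 0.15 rad and horizontal distance between cassette_center and pocket_floor below 0.01 m and z of cassette_center in the frame of pocket_floor between 0.027 and 0.035 m and angle between cassette_center's own z axis and vertical below 0.1 rad and angle between the x axis of cassette_center and the y axis of pocket_floor, either way round below 0.3 rad and linear speed of cassette below 0.02 m/s); the robot touches nothing.
It fails at once if the drum springs or is flung back towards home (faster than 2.5 rad/s) (velocity of joint drum below -2.5 rad/s).
It fails at once if the cassette is dropped into the pocket (faster than 0.6 m/s there) (horizontal distance between cassette_center and pocket_floor below 0.012 m and z of cassette_center in the frame of pocket_floor below 0.06 m and linear speed of cassette above 0.6 m/s).
It fails at once if a bottle or the dish is pushed more than 30 mm aside or knocked over (distance of any of reagent_brown, reagent_white, petri from where it was at the start of the episode above 0.03 m or angle between any of reagent_brown, reagent_white's own z axis and vertical above 0.5 rad).
It also fails if it takes over 69 s, if anything falls off the work surface, if the arm or the gripper's body presses on something with over 40 N, if the wrist force passes 120 N, or if a joint passes its speed limit or range.

### The arm

A 7-joint arm with a two-finger parallel gripper is mounted at the origin on the work surface; the furniture and walls round the work are solid. World frame = base frame: x ahead of the robot, y to its left, z up, the work surface at z = 0. Lengths are in m, angles in rad, forces in N, time in s.
With the tool pointing down it reaches from about 0.425 to 0.925 m from the base axis. Payload 6.8 kg.
Tool frame: the origin (TCP) lies at the very end of the fingers, on their centre line; the grasp point (between the pads) lies r.pinch_z behind it (r.pinch_z is the distance from the TCP to the grasp point, in m); z points along the fingers, y is the line along which they close (so a half turn about z gives the same grasp; the last joint's range is limited). The gripper opens to 85 mm and grips with 20 to 120 N. Pads are 22 mm wide; open, the fingers measure 114 mm over their backs; the gripper's body (76 mm by 85 mm) begins 54 mm behind the grasp point. The pads swing forward as they close: fully open they stand 13 mm farther back than shut.
Start: joints at [1.021, 0.477, 0.022, 1.555, -0.011, 1.109, -0.083], TCP at [0.289, -0.61, 0.231] pointing down, gripper open.
Joint ranges: [-2.96, 2.96], [-0.34, 2.1], [-1.41, 1.46], [0.24, 2.44], [-1.37, 4.51], [0.17, 1.92], [-2.96, 2.96]. Speed limits (rad/s): [2.39, 2.39, 3.14, 3.14, 3.14, 3.14, 3.14].

### API

Orientations are given as a rotation vector (axis times angle).
In Python, from bench import status, grab_frame, camera_model, r gives the robot as it stands. The module is installed in compiled form; this text tells all that it offers.
- The arm moves only by the shell command python3 -m creep 'ROWS' [FORCE]. ROWS is text: rows parted by semicolons, each of 7 numbers parted by spaces: the turn, a rotation vector about the tool's x, y, z in rad, then the shift along the tool's x, y, z in mm, then the opening, from -1 (shut) to 1 (fully open). In form: rx ry rz tx ty tz fingers; .... A call has 1 to 10 rows; each row is the pose to reach, as a shift and turn from the pose commanded when the call began, along the tool's axes at that moment; what a row does not reach only later rows make up. A row lasts 1/8 s, in which the tool goes at most 62.5 mm and 10.7 degrees, less where a joint would pass 70% of its speed; a pose out of reach is approached as far as the arm can. A call with a gripper value outside its range is refused whole. The fingers move at their own pace and stop on an object; FORCE is the grip in N (left out, the last holds). Time passes only in rows, so rows that repeat a pose let the fingers close. It gives the time, the measured TCP pose, the force, the opening and the grip force at its end, in the units of the state.
- status.get_obs(): the state, without advancing time (a new reading comes with each control period).
- grab_frame(name): name is "scene" or "side" or "wrist"; returns (picture, depth): 420x560x3 uint8, red, green, blue; 420x560 float32, m along the optical axis (not along the pixel's ray), 0 where there is no reading.
- camera_model(name): a dict with "K" (3x3 intrinsics, pixels), "rvec" (rotation vector, rad) and "tvec" (3), from world to camera coordinates, as OpenCV has them. Camera axes: x right, y down, z forward; pixel columns grow to the right and rows downward; lengths in m; the calibration is good to about 2 mm. A picture is of the moment at which its call begins: read the wrist's pose just before it. camera_model takes no time and is no camera call; for the wrist camera it gives the pose at the moment of the call.
- r.hand_in(): hands the job in; it is judged then, once.
The state is a dict: "clock": time; "joints": joint angles; "qvel": joint speeds; "tau": joint torques, N m; "tcp_pos": TCP position; "orientation": TCP orientation; "contact_force": force on the tool from outside, world axes, zero at the start; "moment": the same for the moment, N m; "grip_width": finger opening in m; "gripper_force": force on a finger pad.
Only numpy, scipy, OpenCV 4.12 (cv2) and the standard library are available. Lean on these libraries where they do the work, as an engineer would, in place of code of your own. Each camera call takes 0.05 s, during which the arm holds its last target. There are 200 camera calls.

## Working session

There is one attempt and no reset: what is moved stays moved. The work goes in short steps, Python scripts to look and compute and a shell command to move; the robot and the scene stay as the last step left them, time stands still between calls to the robot, and variables do not carry over. Pictures are saved under pics/ and viewed, at most 10 in all, crops included, and the job is handed in when it is done.

```bash
mkdir -p pics; ls; python3 - <<'E'
from bench import status, grab_frame, camera_model, r
import cv2, numpy as np
o=status.get_obs(); print(o['clock'],o['tcp_pos'],o['orientation'],o['grip_width'],r.pinch_z)
for n in('scene','side'):
    p,d=grab_frame(n); np.savez('pics/%s0.npz'%n,p=p,d=d,**camera_model(n))
    cv2.imwrite('pics/%s0.png'%n,cv2.cvtColor(p,cv2.COLOR_RGB2BGR))
    m=camera_model(n); R=cv2.Rodrigues(np.array(m['rvec'],float))[0]; print(n,-R.T@np.array(m['tvec']),R[2])
E
```

```text
pics
0.0 [ 0.28835037 -0.60965843  0.2303168 ] [-3.06350628e+00 -6.88066261e-01  8.71825990e-04] 0.08549795293623766 0.0187
scene [-0.15857222  1.0515418   0.62341551] [ 0.52366624 -0.74944628 -0.40509744]
side [0.24635122 1.181983   0.84200362] [ 0.19440568 -0.81128235 -0.55138678]
```

View pics/scene0.png

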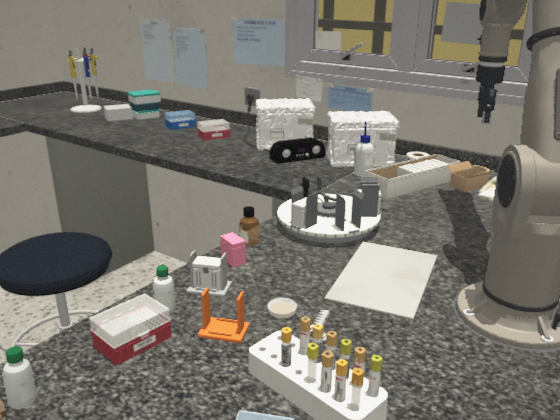

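View pics/side0.png

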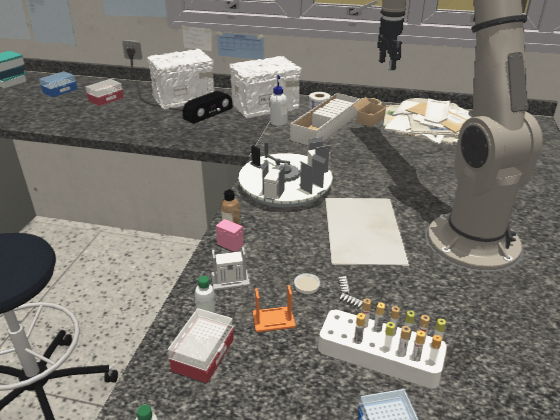

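Scene view: drum at (328,215); the white cassette is between the steel cheeks at (208,272). The look-alikes are the pink cassette (232,250), the orange stand (224,315) and the fixed cassettes on the drum (300,210). The brown bottle is at (249,228), the white bottle with green cap at (164,288) and the dish at (282,308). I choose the white cassette in the steel stand.

```bash
cat > h.py <<'E'
import numpy as np, cv2
from bench import status, grab_frame, camera_model, r
def cloud(p,d,m):
    K=np.array(m['K'],float); R=cv2.Rodrigues(np.array(m['rvec'],float))[0]; t=np.array(m['tvec'],float).ravel()
    v,u=np.mgrid[:d.shape[0],:d.shape[1]]
    c=np.stack([(u-K[0,2])/K[0,0]*d,(v-K[1,2])/K[1,1]*d,d],-1)
    return (c-t)@R
def proj(P,m): return cv2.projectPoints(np.array(P,float).reshape(-1,3),np.array(m['rvec'],float),np.array(m['tvec'],float),np.array(m['K'],float),None)[0].reshape(-1,2)
def ray(uv,m,z):
    K=np.array(m['K'],float); R=cv2.Rodrigues(np.array(m['rvec'],float))[0]; t=np.array(m['tvec'],float).ravel()
    C=-R.T@t; d=R.T@np.linalg.inv(K)@np.array([uv[0],uv[1],1.]); return C+d*(z-C[2])/d[2]
def snap(n):
    m=camera_model(n); p,d=grab_frame(n); return p,d,m
def tool():
    o=status.get_obs(); return np.array(o['tcp_pos']),cv2.Rodrigues(np.array(o['orientation'],float))[0],o
E
python3 - <<'E'
from h import *
top=np.zeros((600,800,3),np.uint8); zb=np.full((600,800),-1.)
# map: x 0.3..0.9? , y -0.5..0.5
for n in('scene','side'):
    f=np.load('pics/%s0.npz'%n); P=cloud(f['p'],f['d'],f)
    for uv in ([(208,272),(232,250),(249,228),(164,288),(282,308),(328,215),(224,315)] if n=='scene' else [(229,270),(229,235),(230,210),(205,293),(307,283),(287,171),(274,310)]):
        print(n,uv,P[uv[1],uv[0]].round(3))
    ok=(f['d']>0)&(P[...,2]<0.2)&(P[...,2]>-.02)
    q=P[ok];c=f['p'][ok]
    i=((0.95-q[:,0])*1000).astype(int); j=((0.5-q[:,1])*900).astype(int)
    s=(i>=0)&(i<600)&(j>=0)&(j<800)
    for a,b,z,k in zip(i[s],j[s],q[s,2],c[s]):
        if z>zb[a,b]: zb[a,b]=z; cv2.rectangle(top,(int(b)-1,int(a)-1),(int(b)+1,int(a)+1),k[::-1].tolist(),-1)
cv2.imwrite('pics/top.png',top)
a=cv2.imread('pics/scene0.png')[160:350,140:400]; b=cv2.imread('pics/side0.png')[130:330,170:360]
cv2.imwrite('pics/crop.png',np.hstack([cv2.resize(a,(410,300)),cv2.resize(b,(285,300))]))
E
```

```text
scene (208, 272) [0.559 0.305 0.049]
scene (232, 250) [0.593 0.187 0.043]
scene (249, 228) [0.626 0.081 0.051]
scene (164, 288) [0.575 0.417 0.058]
scene (282, 308) [0.382 0.282 0.014]
scene (328, 215) [ 0.513 -0.114  0.048]
scene (224, 315) [ 0.474  0.354 -0.   ]
side (229, 270) [0.57  0.308 0.046]
side (229, 235) [0.611 0.18  0.047]
side (230, 210) [0.638 0.084 0.056]
side (205, 293) [0.586 0.418 0.072]
side (307, 283) [0.392 0.275 0.015]
side (287, 171) [ 0.532 -0.142  0.063]
side (274, 310) [0.448 0.37  0.007]
```

View pics/crop.png

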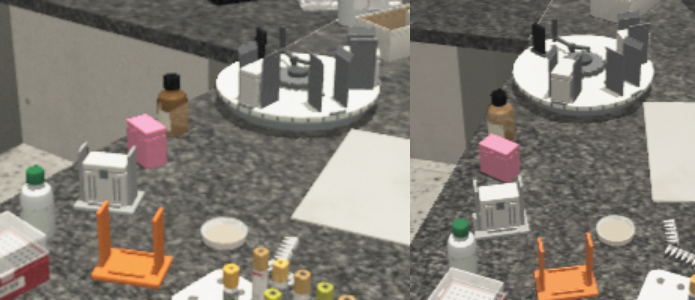

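View pics/top.png

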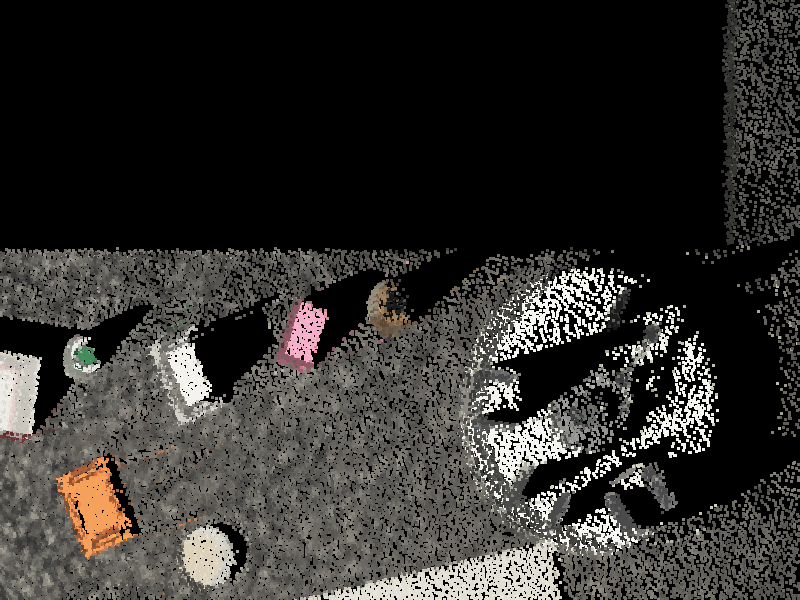

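The top map confirms the choice: cassette (185,370) → about (0.575,0.29), drum hub near (593,410) → (0.54,-0.16), and black plate and rod near (622,305) and (660,330). I'll go above the drum for a close look.

```bash
cat >> h.py <<'E'
def plan(xyz,yaw=None):
    "row to bring TCP to xyz, tool straight down with tool y at world yaw (deg)"
    p,R,o=tool()
    if yaw is None: Rt=R
    else:
        a=np.radians(yaw); y=np.array([np.cos(a),np.sin(a),0]); z=np.array([0,0,-1.]); Rt=np.stack([np.cross(y,z),y,z],1)
    print('row rot',cv2.Rodrigues(R.T@Rt)[0].ravel().round(3),'mm',(R.T@(np.array(xyz)-p)*1000).round(1))
def st():
    p,R,o=tool(); print('t',round(o['clock'],2),'tcp',p.round(4),'yaw',np.degrees(np.arctan2(R[1,1],R[0,1])).round(1),'tilt',np.degrees(np.arccos(-R[2,2])).round(2),'F',np.array(o['contact_force']).round(1),'w',round(o['grip_width'],4),'g',np.round(o['gripper_force'],1),'q',np.array(o['joints']).round(2))
E
python3 - <<'E'
from h import *
st(); m=camera_model('wrist'); p,R,o=tool(); Rc=cv2.Rodrigues(np.array(m['rvec'],float))[0]; C=-Rc.T@np.array(m['tvec']).ravel()
print('cam in tool',R.T@(C-p),'axes\n',(Rc@R).round(2),m['K'])
plan((.52,-.2,.38),73)
E
```

```text
t 0.1 tcp [ 0.2883 -0.6097  0.2304] yaw -64.7 tilt 0.1 F [0.  0.2 0.2] w 0.0853 g 0.0 q [ 1.02  0.48  0.02  1.56 -0.01  1.11 -0.08]
cam in tool [ 0.06904788 -0.00024052 -0.14309883] axes
 [[-0.    1.   -0.  ]
 [-0.96 -0.   -0.28]
 [-0.28  0.    0.96]] [[372.01049819   0.         283.81972264]
 [  0.         372.01049819 199.22676659]
 [  0.           0.           1.        ]]
row rot [-1.000e-03 -2.000e-03 -2.403e+00] mm [ 384.6 -271.6 -149.2]
```

```bash
python3 -m creep '0 0 -0.18 0 0 -60 1; 0 0 -0.37 60 -30 -110 1; 0 0 -0.55 110 -60 -149 1; 0 0 -0.74 165 -95 -149 1; 0 0 -0.93 220 -130 -149 1; 0 0 -1.11 270 -170 -149 1;0 0 -1.3 320 -205 -149 1;0 0 -1.48 360 -240 -149 1;0 0 -1.66 384 -271 -149 1;0 0 -1.84 384 -271 -149 1'; python3 -c "
from h import *
st();plan((.52,-.2,.38),73)"
```

```text
clock: 1.35
tcp_pos: [0.5215, -0.1945, 0.3804]
orientation: [-1.286, -2.866, -0.003]
contact_force: [-0.3, -0.7, -0.1]
grip_width: 0.0852
gripper_force: 0.0
t 1.35 tcp [ 0.5215 -0.1945  0.3804] yaw 41.7 tilt 0.12 F [-0.3 -0.7 -0.1] w 0.0852 g 0.0 q [ 0.66  0.21 -0.5   1.61  0.1   1.34  0.88]
row rot [ 0.002 -0.001 -0.547] mm [-3.2 -4.8  0.4]
```

```bash
python3 -m creep '0 0 -0.18 0 -5 0 1;0 0 -0.36 0 -5 0 1;0 0 -0.547 0 -5 0 1;0 0 -0.547 0 -5 0 1'; python3 -c "
from h import *
st()
p,d,m=snap('wrist'); np.savez('pics/w1.npz',p=p,d=d,**m); cv2.imwrite('pics/w1.png',p[...,::-1])"
```

```text
clock: 1.85
tcp_pos: [0.5158, -0.2044, 0.3799]
orientation: [-0.492, -3.102, -0.0]
contact_force: [0.5, 0.1, 0.3]
grip_width: 0.0851
gripper_force: 0.0
t 1.85 tcp [ 0.5158 -0.2044  0.3799] yaw 72.0 tilt 0.05 F [0.5 0.1 0.3] w 0.0851 g 0.0 q [ 0.73  0.22 -0.55  1.61  0.12  1.35  1.41]
```

View pics/w1.png

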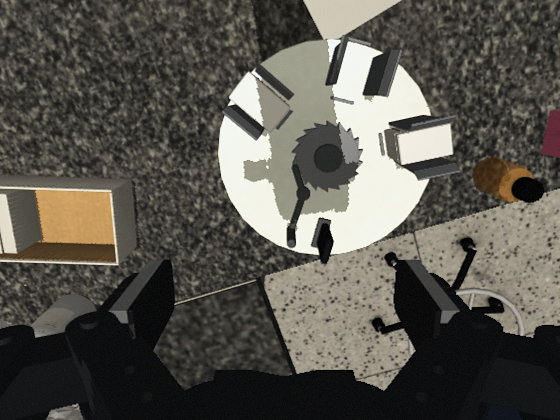

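Wrist view: hub nut at (328,157), black plate at (324,245), trigger rod at (292,237), empty pocket at (362,65) and fixed cassettes at (258,105) and (425,140). The bottle is at (510,180).

```bash
python3 - <<'E'
from h import *
f=np.load('pics/w1.npz'); p,d=f['p'],f['d']; P=cloud(p,d,f)
hub=ray((328,157),f,.064); print('hub',hub)
def blob(u0,u1,v0,v1,z0,z1):
    s=P[v0:v1,u0:u1]; k=(s[...,2]>z0)&(s[...,2]<z1)&(d[v0:v1,u0:u1]>0); q=s[k]
    vv,uu=np.nonzero(k); print(len(q),'px',uu.min()+u0,uu.max()+u0,vv.min()+v0,vv.max()+v0,'mean',q.mean(0).round(4),'min',q.min(0).round(3),'max',q.max(0).round(3)); return q
pl=blob(310,345,215,270,.1,.115); rd=blob(280,306,215,255,.1,.115)
ex=blob(215,440,35,260,.036,.044)
c=cv2.minEnclosingCircle(ex[:,:2].astype(np.float32)); print('drum circle',c)
print(cv2.minAreaRect(pl[:,:2].astype(np.float32)*1000))
hb=np.array(c[0])
for n,q in(('plate',pl),('rod',rd)):
    v=q[:,:2].mean(0)-hub[:2]; print(n,np.hypot(*v),np.degrees(np.arctan2(v[1],v[0])))
    v=q[:,:2].mean(0)-hb; print(n,np.hypot(*v),np.degrees(np.arctan2(v[1],v[0])))
pk=ray((362,68),f,.13)-hub;print('pocket dir',np.degrees(np.arctan2(pk[1],pk[0])))
b=blob(505,540,170,205,.07,.12)
E
```

```text
hub [ 0.53832161 -0.15463553  0.064     ]
212 px 320 333 238 263 mean [ 0.6398 -0.1912  0.1052] min [ 0.626 -0.202  0.1  ] max [ 0.655 -0.18   0.108]
87 px 286 295 237 248 mean [ 0.6165 -0.2292  0.1055] min [ 0.611 -0.235  0.1  ] max [ 0.623 -0.224  0.108]
24684 px 217 429 39 255 mean [ 0.5372 -0.158   0.0405] min [ 0.398 -0.297  0.036] max [ 0.682 -0.014  0.044]
drum circle ((0.5397313237190247, -0.15423502027988434), 0.14380592107772827)
((640.8458862304688, -190.75936889648438), (10.516096115112305, 33.04618835449219), 57.73519515991211)
plate 0.10783599839664412 -19.794609883738772
plate 0.106648630503905 -20.253545551556385
rod 0.10801729316172035 -43.66758014576194
rod 0.10728153733098315 -44.342167960475884
pocket dir 148.9739330954981
783 px 505 539 172 202 mean [0.6419 0.0561 0.089 ] min [0.627 0.044 0.07 ] max [0.66  0.074 0.1  ]
```

```bash
python3 -c "
from h import *
st();plan((.6327,-.2038,.20),58.5)"
```

```text
t 1.9 tcp [ 0.5159 -0.2044  0.38  ] yaw 71.8 tilt 0.04 F [ 0.9 -1.   0. ] w 0.0856 g 0.0 q [ 0.73  0.22 -0.55  1.61  0.12  1.35  1.41]
row rot [ 0.    -0.001  0.233] mm [-110.9   36.9  179.9]
```

```bash
python3 -m creep '0 0 .117 -40 12 40 1;0 0 .233 -80 25 90 1;0 0 .233 -111 37 140 1;0 0 .233 -111 37 180 1;0 0 .233 -111 37 180 1;0 0 .233 -111 37 180 1'; cat >> h.py <<'E'
def handle():
    p,d,f=snap('wrist'); P=cloud(p,d,f); k=(P[...,2]>.097)&(P[...,2]<.115)&(d>0)&(np.hypot(P[...,0]-.539,P[...,1]+.154)<.135)&(np.hypot(P[...,0]-.539,P[...,1]+.154)>.08)
    n,L,s,c=cv2.connectedComponentsWithStats(k.astype(np.uint8))
    for i in range(1,n):
        if s[i,4]>40:
            q=P[L==i][:,:2]; print(s[i],q.mean(0).round(4),cv2.minAreaRect((q*1000).astype(np.float32)),P[L==i][:,2].mean())
    return p,d,f,P
E
python3 -c "
from h import *
st();p,d,f,P=handle();np.savez('pics/w2.npz',p=p,d=d,**f)
cv2.imwrite('pics/w2.png',p[...,::-1])
h=(P[...,2]>.058)&(P[...,2]<.07)&(np.hypot(P[...,0]-.539,P[...,1]+.154)<.03);print('hub',P[h].mean(0),h.sum())"
```

```text
clock: 2.65
tcp_pos: [0.6339, -0.2035, 0.2022]
orientation: [0.849, 3.022, -0.0]
contact_force: [0.2, 0.5, 0.3]
grip_width: 0.0852
gripper_force: 0.0
t 2.65 tcp [ 0.6339 -0.2035  0.2022] yaw 58.6 tilt 0.13 F [0.2 0.5 0.3] w 0.0852 g 0.0 q [ 0.56  0.53 -0.49  1.58  0.27  1.09  1.02]
[115   0  17   7  69] [ 0.4816 -0.2207] ((480.6067810058594, -221.84727478027344), (6.128242492675781, 3.317702531814575), 78.1219711303711) 0.10409903188141335
[415   0  21   9  95] [ 0.573  -0.0729] ((574.30029296875, -69.86109924316406), (10.530152320861816, 3.7604570388793945), 58.585174560546875) 0.10522054724956117
[299 174  16  50 711] [ 0.6398 -0.1903] ((640.7799072265625, -190.52621459960938), (10.040939331054688, 32.9157829284668), 58.09334182739258) 0.10514035591448335
[232 189  18  20 284] [ 0.6169 -0.228 ] ((617.3358764648438, -228.42835998535156), (11.207551002502441, 11.258966445922852), 63.78892135620117) 0.10527139089891561
hub [ 0.54013562 -0.15502403  0.06441885] 2157
```

View pics/w2.png

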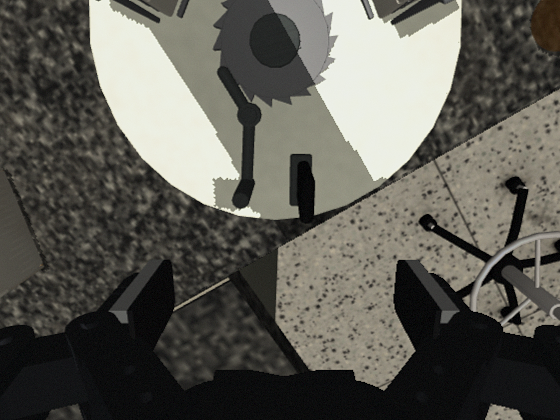

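```bash
python3 -m creep '0 0 0 1 0 50 1;0 0 0 1 0 100 1;0 0 0 1 0 136 1;0 0 0 1 0 136 1; 0 0 0 1 0 136 0.6;0 0 0 1 0 136 0.3;0 0 0 1 0 136 0;0 0 0 1 0 136 -0.3;0 0 0 1 0 136 -0.3;0 0 0 1 0 136 -0.3' 45; python3 -c "
from h import *
st();p,d,f,P=handle();np.savez('pics/w3.npz',p=p,d=d,**f);cv2.imwrite('pics/w3.png',p[...,::-1])
c=np.array([-105.7,6.8])
hub=np.array([.5395,-.1547]);t,R,o=tool();c=(R.T@np.r_[t[:2]-hub,0])[:2]*1000;print(c)
for th in np.arange(.05,1.5,.05):
    A=np.array([[np.cos(th),-np.sin(th)],[np.sin(th),np.cos(th)]]);print(round(th,2),(A@c-c).round(1),end='; ')"
```

```text
clock: 3.95
tcp_pos: [0.6342, -0.2027, 0.0668]
orientation: [0.846, 3.021, 0.001]
contact_force: [-0.2, -0.7, 10.0]
grip_width: 0.0377
gripper_force: 44.1
t 3.95 tcp [ 0.6342 -0.2027  0.0668] yaw 58.7 tilt 0.24 F [-0.2 -0.7 10. ] w 0.0377 g 44.1 q [ 0.52  0.68 -0.44  1.68  0.36  0.86  0.96]
[ 309  259   88  103 4288] [ 0.6385 -0.187 ] ((643.6664428710938, -187.91244506835938), (23.73565101623535, 33.68882369995117), 46.27886199951172) 0.10550214225926786
[ 171  275   88   74 2681] [ 0.6194 -0.2158] ((619.0439453125, -217.6456756591797), (27.020841598510742, 18.5644474029541), 3.3504631519317627) 0.10562579747691059
[146 306  25  12 194] [ 0.608  -0.2311] ((607.9652099609375, -231.29637145996094), (7.640733242034912, 1.4241524934768677), 60.28445053100586) 0.11275392493644291
[397 306  25  13 187] [ 0.6467 -0.1677] ((646.8412475585938, -167.48281860351562), (7.969237327575684, 1.627427577972412), 59.500308990478516) 0.11264129768581986
[-105.85867736    8.12015262]
0.05 [-0.3 -5.3]; 0.1 [ -0.3 -10.6]; 0.15 [ -0.  -15.9]; 0.2 [  0.5 -21.2]; 0.25 [  1.3 -26.4]; 0.3 [  2.3 -31.6]; 0.35 [  3.6 -36.8]; 0.4 [  5.2 -41.9]; 0.45 [  7.  -46.9]; 0.5 [  9.1 -51.7]; 0.55 [ 11.4 -56.5]; 0.6 [ 13.9 -61.2]; 0.65 [ 16.7 -65.7]; 0.7 [ 19.7 -70.1]; 0.75 [ 22.9 -74.3]; 0.8 [ 26.3 -78.4]; 0.85 [ 29.9 -82.3]; 0.9 [ 33.7 -86. ]; 0.95 [ 37.7 -89.5]; 1.0 [ 41.8 -92.8]; 1.05 [ 46.1 -95.9]; 1.1 [ 50.6 -98.8]; 1.15 [  55.2 -101.4]; 1.2 [  59.9 -103.8]; 1.25 [  64.8 -106. ]; 1.3 [  69.7 -107.9]; 1.35 [  74.8 -109.6]; 1.4 [  79.9 -111.1]; 1.45 [  85.  -112.2];
```

```bash
python3 -m creep '0 0 .03 -.2 -3 -1 -0.3;0 0 .08 -.3 -8 -1 -0.3;0 0 .13 -.1 -14 -1 -0.3;0 0 .18 .3 -19 -1 -0.3;0 0 .23 1 -24.3 -1 -0.3;0 0 .28 1.9 -29.5 -1 -0.3;0 0 .33 3.1 -34.7 -1 -0.3;0 0 .38 4.5 -39.8 -1 -0.3;0 0 .43 6.2 -45 -1 -0.3;0 0 .48 8.2 -49.8 -1 -0.3'; python3 -c "
from h import *
st();t,R,o=tool();F=R.T@o['contact_force'];print('tool F',F,o['moment'])"
```

```text
clock: 5.25
tcp_pos: [0.6008, -0.2407, 0.0668]
orientation: [1.545, 2.732, 0.003]
contact_force: [1.9, 0.8, 8.4]
grip_width: 0.0377
gripper_force: 47.1
t 5.25 tcp [ 0.6008 -0.2407  0.0668] yaw 31.0 tilt 0.18 F [1.9 0.8 8.4] w 0.0377 g 47.1 q [ 0.52  0.64 -0.33  1.73  0.26  0.81  0.61]
tool F [-0.28579783  2.06853381 -8.37694276] [-0.32989346  0.17457492 -0.37425211]
```

```bash
python3 -m creep '0 0 .04 -.3 -4.2 0 -0.3;0 0 .08 -.3 -8.5 0 -0.3;0 0 .12 -.2 -12.7 0 -0.3;0 0 .16 .1 -17 0 -0.3'; python3 -c "
from h import *
st();t,R,o=tool();F=R.T@o['contact_force'];print('tool F',F,o['moment'])"
```

```text
clock: 5.75
tcp_pos: [0.5863, -0.2492, 0.0668]
orientation: [1.758, 2.601, 0.003]
contact_force: [2.9, 1.1, 8.0]
grip_width: 0.0378
gripper_force: 47.3
t 5.75 tcp [ 0.5863 -0.2492  0.0668] yaw 21.9 tilt 0.18 F [2.9 1.1 8. ] w 0.0378 g 47.3 q [ 0.52  0.62 -0.29  1.76  0.23  0.79  0.5 ]
tool F [-0.04120599  3.14909801 -7.95603874] [-0.19211731  0.16894158 -0.43965602]
```

```bash
python3 -m creep '0 0 .04 -.3 -4.2 0 -0.3;0 0 .08 -.3 -8.5 0 -0.3;0 0 .12 -.2 -12.7 0 -0.3;0 0 .16 .1 -17 0 -0.3;0 0 .2 .5 -21.2 0 -0.3'; python3 -c "
from h import *
st();t,R,o=tool();F=R.T@o['contact_force'];print('tool F',F,o['moment'])
p,d,f,P=handle();cv2.imwrite('pics/w4.png',p[...,::-1])"
```

```text
clock: 6.38
tcp_pos: [0.5665, -0.2563, 0.0667]
orientation: [2.009, 2.413, 0.004]
contact_force: [2.8, 1.6, 9.2]
grip_width: 0.0375
gripper_force: 47.4
t 6.38 tcp [ 0.5665 -0.2563  0.0667] yaw 10.4 tilt 0.19 F [2.8 1.6 9.2] w 0.0375 g 47.4 q [ 0.5   0.59 -0.24  1.8   0.19  0.77  0.35]
tool F [ 1.03955346  3.07701852 -9.18104791] [ 0.12993923  0.19964098 -0.34948053]
[ 308  261   89  101 4273] [ 0.5809 -0.25  ] ((585.078369140625, -253.33868408203125), (23.216754913330078, 33.88447189331055), 5.40605354309082) 0.10554126712642938
[ 171  275   89   74 2683] [ 0.5467 -0.2547] ((545.5696411132812, -255.75877380371094), (18.498092651367188, 27.06622314453125), 43.783653259277344) 0.10565541523560136
[146 306  25  13 201] [ 0.5279 -0.2565] ((527.6666259765625, -256.5691223144531), (7.708003520965576, 1.758483648300171), 10.14014720916748) 0.11270071000639083
[397 306  25  13 195] [ 0.6007 -0.2431] ((600.8917846679688, -243.16696166992188), (7.444264888763428, 1.939513921737671), 9.842399597167969) 0.112839611628805
```

```bash
python3 -m creep '0 0 .04 -.3 -4.2 0 -0.3;0 0 .08 -.3 -8.5 0 -0.3;0 0 .12 -.2 -12.7 0 -0.3;0 0 .15 0 -16 0 -0.3;0 0 .18 .3 -19 0 -0.3'; python3 -c "
from h import *
st();t,R,o=tool();F=R.T@o['contact_force'];print('tool F',F,o['moment'])"
```

```text
clock: 7.05
tcp_pos: [0.5479, -0.2593, 0.0667]
orientation: [2.217, 2.223, 0.005]
contact_force: [2.7, 2.4, 9.8]
grip_width: 0.0375
gripper_force: 47.4
t 7.05 tcp [ 0.5479 -0.2593  0.0667] yaw 0.2 tilt 0.19 F [2.7 2.4 9.8] w 0.0375 g 47.4 q [ 0.49  0.57 -0.2   1.84  0.15  0.74  0.21]
tool F [ 2.43802381  2.71411041 -9.82721165] [ 0.24540021  0.23008494 -0.33435287]
```

```bash
python3 -m creep '0 0 .04 -.3 -4.2 0 -0.3;0 0 .08 -.3 -8.5 0 -0.3;0 0 .12 -.2 -12.7 0 -0.3;0 0 .16 .1 -17 0 -0.3;0 0 .2 .5 -21.2 0 -0.3;0 0 .23 1 -24.3 0 -0.3'; python3 -c "
from h import *
st();t,R,o=tool();F=R.T@o['contact_force'];print('tool F',F,o['moment'])"
```

```text
clock: 7.8
tcp_pos: [0.5239, -0.2581, 0.0667]
orientation: [2.458, 1.955, 0.006]
contact_force: [3.1, 2.6, 10.4]
grip_width: 0.0376
gripper_force: 47.4
t 7.8 tcp [ 0.5239 -0.2581  0.0667] yaw -13.0 tilt 0.22 F [ 3.1  2.6 10.4] w 0.0376 g 47.4 q [ 0.46  0.54 -0.14  1.9   0.11  0.71  0.03]
tool F [  3.28873012   2.42591893 -10.3547744 ] [ 0.43202413  0.07279943 -0.39637222]
```

```bash
python3 -m creep '0 0 .025 -.2 -2.6 0 -0.3;0 0 .05 -.3 -5.3 0 -0.3;0 0 .075 -.3 -8 0 -0.3;0 0 .075 -.3 -8 0 -0.3'; python3 -c "
from h import *
st();t,R,o=tool();F=R.T@o['contact_force'];print('tool F',F,o['moment'])"
```

```text
clock: 8.3
tcp_pos: [0.5164, -0.2566, 0.0667]
orientation: [2.528, 1.863, 0.006]
contact_force: [3.6, 3.5, 8.8]
grip_width: 0.0375
gripper_force: 47.3
t 8.3 tcp [ 0.5164 -0.2566  0.0667] yaw -17.2 tilt 0.24 F [3.6 3.5 8.8] w 0.0375 g 47.3 q [ 0.45  0.52 -0.13  1.92  0.09  0.7  -0.03]
tool F [ 4.41352978  2.43753362 -8.78790334] [ 0.48034587 -0.03029784 -0.28735745]
```

```bash
python3 -m creep '0 0 .02 -.2 -2.1 0 -0.3;0 0 .04 -.3 -4.2 0 -0.3;0 0 .06 -.3 -6.3 0 -0.3;0 0 .06 -.3 -6.3 0 -0.3'; python3 -c "
from h import *
st();t,R,o=tool();F=R.T@o['contact_force'];print('tool F',F,o['moment'])"
```

```text
clock: 8.8
tcp_pos: [0.5146, -0.2556, 0.0667]
orientation: [2.573, 1.789, 0.013]
contact_force: [17.8, -2.8, -5.2]
grip_width: 0.0378
gripper_force: 54.1
t 8.8 tcp [ 0.5146 -0.2556  0.0667] yaw -20.4 tilt 0.67 F [17.8 -2.8 -5.2] w 0.0378 g 54.1 q [ 0.44  0.52 -0.11  1.93  0.08  0.69 -0.08]
tool F [ 3.55258822 17.60743045  5.38294999] [-0.2445877  -1.96337523  1.06823836]
```

```bash
python3 -m creep '0 0 -.03 0 3 0 0.1;0 0 -.03 0 3.5 0 0.5;0 0 -.03 0 3.5 0 1;0 0 -.03 0 3.5 0 1;0 0 -.03 0 3.5 0 1;0 0 -.03 0 3.5 -40 1;0 0 -.03 0 3.5 -90 1;0 0 -.03 0 3.5 -140 1;0 0 -.03 0 3.5 -170 1;0 0 -.03 0 3.5 -170 1'; python3 -c "
from h import *
st();p,d,f,P=handle()
plan((.56,-.16,.36),-23)"
```

```text
clock: 10.05
tcp_pos: [0.5127, -0.2584, 0.2382]
orientation: [2.553, 1.823, 0.005]
contact_force: [0.7, 0.1, -0.4]
grip_width: 0.0851
gripper_force: 0.0
t 10.05 tcp [ 0.5127 -0.2584  0.2382] yaw -18.9 tilt 0.32 F [ 0.7  0.1 -0.4] w 0.0851 g 0.0 q [ 0.46  0.31 -0.13  1.79  0.05  1.04 -0.01]
[140   0  17   9  77] [ 0.4686 -0.108 ] ((467.2477111816406, -108.08060455322266), (4.247891426086426, 11.129142761230469), 70.8565902709961) 0.10177331746035277
[384   0  17   8  76] [ 0.6226 -0.1606] ((624.0387573242188, -161.40084838867188), (3.980634927749634, 11.672281265258789), 73.45281219482422) 0.1018014469006413
[396   5  16  10  68] [ 0.6273 -0.168 ] ((630.8804321289062, -168.67832946777344), (3.864685297012329, 10.428641319274902), 72.81411743164062) 0.10610799682309603
[135   6  14  11  68] [ 0.4626 -0.1129] ((461.80572509765625, -112.69803619384766), (4.696905612945557, 3.3577916622161865), 21.922218322753906) 0.10623219446827024
[298 161  13  44 543] [ 0.5284 -0.2604] ((528.260986328125, -261.28759765625), (33.108917236328125, 9.378357887268066), 71.73805236816406) 0.1053348243914475
[240 176  16  17 215] [ 0.4874 -0.247 ] ((486.9425964355469, -247.49818420410156), (11.270833969116211, 11.163853645324707), 26.248302459716797) 0.10544778958744981
row rot [0.002 0.    0.071] mm [ 108.4   14.3 -123.8]
```

```bash
python3 -c "
from h import *
plan((.59,0.0,.37),-18.3)"
```

```text
row rot [ 0.002  0.    -0.011] mm [ 269.5   -9.2 -133.9]
```

```bash
python3 -m creep '0 0 0 30 0 -50 1;0 0 0 80 0 -90 1;0 0 0 130 -3 -134 1;0 0 0 190 -6 -134 1;0 0 0 245 -9 -134 1;0 0 0 269 -9 -134 1;0 0 0 269 -9 -134 1'; python3 -c "
from h import *
st();p,d,f=snap('wrist');P=cloud(p,d,f);np.savez('pics/w5.npz',p=p,d=d,**f);cv2.imwrite('pics/w5.png',p[...,::-1])
ex=P[(P[...,2]>.036)&(P[...,2]<.044)&(np.hypot(P[...,0]-.54,P[...,1]+.155)<.148)&(d>0)];print(len(ex),cv2.minEnclosingCircle(ex[:,:2].astype(np.float32)))
k=(P[...,2]>.116)&(P[...,2]<.14)&(np.hypot(P[...,0]-.54,P[...,1]+.155)<.148)&(d>0)
n,L,s,c=cv2.connectedComponentsWithStats(k.astype(np.uint8))
for i in range(1,n):
    if s[i,4]>40: print(s[i],P[L==i].mean(0).round(4),cv2.minAreaRect((P[L==i][:,:2]*1000).astype(np.float32)))
plan((.60,.33,.30),-55)"
```

```text
clock: 10.98
tcp_pos: [0.5895, 0.0021, 0.3673]
orientation: [-2.55, -1.831, 0.003]
contact_force: [0.1, -0.1, 0.1]
grip_width: 0.0855
gripper_force: 0.0
t 10.97 tcp [0.5895 0.0021 0.3673] yaw -18.7 tilt 0.19 F [ 0.1 -0.1  0.1] w 0.0855 g 0.0 q [ 0.11  0.26 -0.28  1.57  0.07  1.33 -0.5 ]
18344 ((0.5387354493141174, -0.15451887249946594), 0.14329811930656433)
[259 192  10  45 362] [ 0.5492 -0.0436  0.1296] ((548.6141967773438, -44.730628967285156), (46.539573669433594, 8.740110397338867), 71.77159881591797)
[307 192  10  45 369] [ 0.5988 -0.0607  0.1295] ((598.6459350585938, -61.864585876464844), (45.80684280395508, 8.846383094787598), 71.13330078125)
[192 235  40  21 230] [ 0.4827 -0.0602  0.1273] ((482.0063171386719, -60.94965362548828), (9.109525680541992, 44.986854553222656), 45.142005920410156)
[344 234  40  22 235] [ 0.642  -0.1135  0.1274] ((642.0309448242188, -114.1138687133789), (45.37563705444336, 9.125652313232422), 9.859273910522461)
[173 270  42  28 592] [ 0.4455 -0.0976  0.1272] ((444.91204833984375, -98.4862289428711), (10.49401569366455, 45.72303009033203), 45.02253341674805)
[361 270  35  28 510] [ 0.6458 -0.166   0.1267] ((648.0645751953125, -167.1948699951172), (43.82770919799805, 10.225960731506348), 8.129910469055176)
row rot [-0.002  0.002  0.631] mm [316.1 -96.4  67.4]
```

View pics/w5.png

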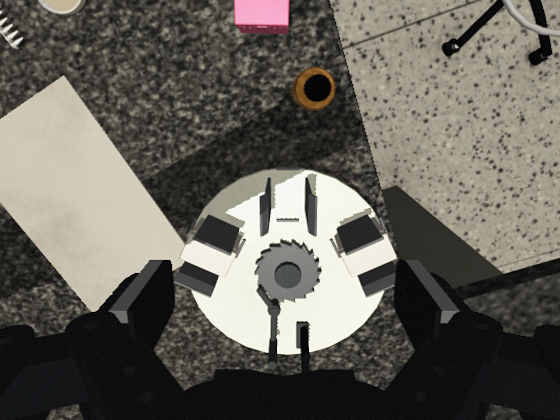

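The drum is at home: empty pocket at (288,205) facing up in the picture, and the brown bottle stands at (315,88). Pocket centre ≈ (0.573,-0.053), direction ≈ 71.3°. Next I look at the cassette.

```bash
python3 -m creep '0 0 .1 50 -10 0 1;0 0 .2 110 -30 0 1;0 0 .3 165 -50 20 1;0 0 .4 220 -70 40 1;0 0 .5 270 -85 67 1;0 0 .631 316 -96 67 1;0 0 .631 316 -96 67 1;0 0 .631 316 -96 67 1'; cat > c.py <<'E'
from h import *
def cas(cx,cy,zt,rad=.07):
    p,d,f=snap('wrist');P=cloud(p,d,f);np.savez('pics/last.npz',p=p,d=d,**f)
    near=(np.hypot(P[...,0]-cx,P[...,1]-cy)<rad)&(d>0)
    k=near&(abs(P[...,2]-zt)<.005)
    n,L,s,c=cv2.connectedComponentsWithStats(k.astype(np.uint8))
    for i in range(1,n):
        if s[i,4]>150: print(s[i],P[L==i].mean(0).round(4),p[L==i].mean(0).round(),cv2.minAreaRect((P[L==i][:,:2]*1000).astype(np.float32)))
    return p,d,f,P,near
E
python3 -c "
from c import *
st();p,d,f,P,near=cas(.575,.29,.07)
k=near&(P[...,2]>.08)&(P[...,2]<.092)
n,L,s,c=cv2.connectedComponentsWithStats(k.astype(np.uint8))
for i in range(1,n):
    if s[i,4]>15: print('cheek',s[i],P[L==i].mean(0).round(4))
cv2.imwrite('pics/w6.png',p[...,::-1])"
```

```text
clock: 12.02
tcp_pos: [0.6023, 0.3271, 0.3016]
orientation: [2.996, 0.94, -0.002]
contact_force: [-0.0, -0.7, 0.1]
grip_width: 0.0854
gripper_force: 0.0
t 12.03 tcp [0.6023 0.3271 0.3016] yaw -55.2 tilt 0.13 F [-0.  -0.7  0.1] w 0.0854 g 0.0 q [-0.4   0.46 -0.29  1.42  0.13  1.27 -1.65]
[ 274  173   44   63 1909] [0.5725 0.2923 0.0705] [188. 183. 169.] ((572.3400268554688, 291.8140869140625), (63.099769592285156, 36.146949768066406), 24.246479034423828)
cheek [288 170  30  11 177] [0.6056 0.3069 0.0857]
cheek [275 234  29  10 180] [0.543  0.2789 0.0854]
```

View pics/w6.png

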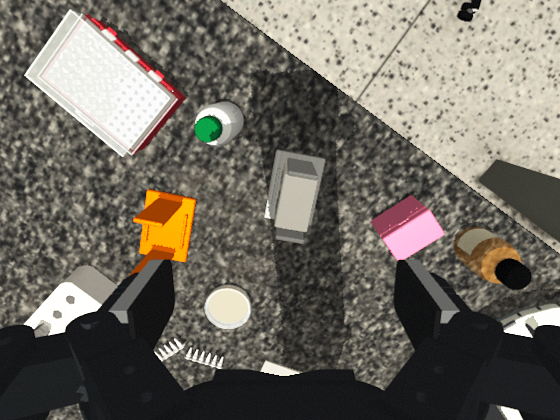

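The white cassette in the steel stand is at (296,205). The pink one is at (408,228), the orange stand at (168,225), the white bottle at (215,120) and the dish at (227,308), all clear. Cassette ≈ (0.5735,0.2925), axis 24°.

```bash
python3 -c "
from h import *
plan((.5735,.2925,.035),-65.8)"
```

```text
row rot [0.002 0.001 0.185] mm [-43.1  11.  267. ]
```

```bash
python3 -m creep '0 0 .1 -25 6 40 1;0 0 .185 -43 11 90 1;0 0 .185 -43 11 150 1;0 0 .185 -43 11 200 1;0 0 .185 -43 11 240 1;0 0 .185 -43 11 267 1;0 0 .185 -43 11 267 1;0 0 .185 -43 11 267 0.2;0 0 .185 -43 11 267 -0.3;0 0 .185 -43 11 267 -0.3' 35; python3 -m creep '0 0 0 0 0 0 -0.3;0 0 0 0 0 0 -0.3'; python3 -c "
from h import *
st();plan((.47,.13,.15),-18.7)"
```

```text
clock: 13.32
tcp_pos: [0.5737, 0.2959, 0.0368]
orientation: [3.071, 0.662, 0.004]
contact_force: [-0.7, 0.5, 3.9]
grip_width: 0.0359
gripper_force: 36.6
clock: 13.58
tcp_pos: [0.5736, 0.2959, 0.0368]
orientation: [3.071, 0.661, 0.003]
contact_force: [-1.0, -2.2, 5.9]
grip_width: 0.0358
gripper_force: 37.0
t 13.57 tcp [0.5736 0.2959 0.0368] yaw -65.7 tilt 0.12 F [-1.  -2.2  5.9] w 0.0358 g 37.0 q [-0.42  0.66 -0.22  1.75  0.2   0.75 -1.88]
row rot [ 0.001 -0.002 -0.82 ] mm [-162.5  108.6 -113.4]
```

```bash
python3 -m creep '0 0 0 0 0 -20 -0.3;0 0 0 0 0 -65 -0.3;0 0 0 0 0 -113 -0.3;0 0 -.16 -35 22 -113 -0.3;0 0 -.33 -70 45 -113 -0.3;0 0 -.5 -105 70 -113 -0.3;0 0 -.66 -140 95 -113 -0.3;0 0 -.82 -162 109 -113 -0.3;0 0 -.82 -162 109 -113 -0.3;0 0 -.82 -162 109 -113 -0.3'; python3 -c "
from h import *
st();plan((.47,.13,.0285),-18.7)"
```

```text
clock: 14.82
tcp_pos: [0.4704, 0.1308, 0.1492]
orientation: [2.553, 1.83, 0.003]
contact_force: [-0.1, 0.5, -2.1]
grip_width: 0.0359
gripper_force: 38.3
t 14.82 tcp [0.4704 0.1308 0.1492] yaw -18.7 tilt 0.1 F [-0.1  0.5 -2.1] w 0.0359 g 38.3 q [-0.02  0.31 -0.44  2.05  0.18  0.82 -0.9 ]
row rot [ 0.001 -0.001 -0.001] mm [ -1.   -0.3 120.7]
```

```bash
python3 -m creep '0 0 0 0 0 50 -0.3;0 0 0 0 0 95 -0.3;0 0 0 0 0 112 -0.3;0 0 0 0 0 117 -0.3;0 0 0 0 0 119.5 -0.3;0 0 0 0 0 119.5 -0.3'; python3 -c "
from h import *
st()"
```

```text
clock: 15.58
tcp_pos: [0.4708, 0.1303, 0.0299]
orientation: [2.552, 1.831, 0.003]
contact_force: [0.1, -0.1, -2.0]
grip_width: 0.0352
gripper_force: 38.2
t 15.57 tcp [0.4708 0.1303 0.0299] yaw -18.7 tilt 0.12 F [ 0.1 -0.1 -2. ] w 0.0352 g 38.2 q [-0.1   0.5  -0.36  2.12  0.33  0.56 -1.03]
```

```bash
python3 -m creep '0 0 0 0 0 1.5 -0.3;0 0 0 0 0 1.5 -0.3;0 0 0 0 0 1.5 0;0 0 0 0 0 1.5 0.3;0 0 0 0 0 1.5 1;0 0 0 0 0 1.5 1;0 0 0 0 0 1.5 1;0 0 0 0 0 -45 1;0 0 0 0 0 -105 1;0 0 -.17 0 0 -150 1'; python3 -m creep '0 0 -.18 0 0 0 1;0 0 -.36 0 0 0 1;0 0 -.54 0 0 0 1;0 0 -.72 0 0 0 1;0 0 -.9 0 0 0 1;0 0 -1.08 0 0 0 1;0 0 -1.26 0 0 0 1;0 0 -1.4 0 0 0 1;0 0 -1.4 0 0 0 1;0 0 -1.4 0 0 0 1'; python3 -c "
from c import *
st();cas(.471,.13,.062)"
```

```text
clock: 16.82
tcp_pos: [0.4701, 0.1302, 0.1811]
orientation: [2.383, 2.046, 0.002]
contact_force: [0.4, -0.5, -0.3]
grip_width: 0.085
gripper_force: 0.0
clock: 18.08
tcp_pos: [0.4697, 0.1299, 0.1787]
orientation: [-0.515, -3.099, 0.0]
contact_force: [0.5, 0.0, -0.5]
grip_width: 0.0853
gripper_force: 0.0
t 18.07 tcp [0.4697 0.1299 0.1787] yaw 71.1 tilt 0.01 F [ 0.5  0.  -0.5] w 0.0853 g 0.0 q [ 0.25  0.32 -0.76  2.01  0.28  0.92  0.58]
[ 243  168   84   50 3972] [0.4692 0.1303 0.0624] [198. 193. 177.] ((469.67889404296875, 130.04217529296875), (60.063507080078125, 36.229583740234375), 70.75962829589844)
```

```bash
python3 -m creep '0 0 0 0 0 50 1;0 0 0 0 0 100 1;0 0 0 0 0 135 1;0 0 0 0 0 145 1;0 0 0 0 0 145 1;0 0 0 0 0 145 0.6;0 0 0 0 0 145 0.2;0 0 0 0 0 145 0.2;0 0 0 0 0 145 0.2' 35;  python3 -c "
from h import *
st()"
```

```text
clock: 19.25
tcp_pos: [0.471, 0.1303, 0.0353]
orientation: [0.511, 3.097, 0.001]
contact_force: [-0.1, 0.3, 7.2]
grip_width: 0.0596
gripper_force: 37.8
t 19.25 tcp [0.471  0.1303 0.0353] yaw 71.2 tilt 0.17 F [-0.1  0.3  7.2] w 0.0596 g 37.8 q [ 0.1   0.55 -0.62  2.11  0.53  0.64  0.36]
```

```bash
python3 -m creep '0 0 0 0 0 -20 0.2;0 0 0 0 0 -75 0.2;0 0 0 0 0 -130 0.2;0 0 0 0 0 -165 0.2;0 0 0 0 0 -165 0.2'; python3 -c "
from h import *
st();plan((.574,-.0535,.20),71.3)"
```

```text
clock: 19.88
tcp_pos: [0.4715, 0.1305, 0.2019]
orientation: [0.511, 3.093, 0.003]
contact_force: [0.6, 0.0, -2.5]
grip_width: 0.0593
gripper_force: 39.4
t 19.88 tcp [0.4715 0.1305 0.2019] yaw 71.2 tilt 0.37 F [ 0.6  0.  -2.5] w 0.0593 g 39.4 q [ 0.28  0.3  -0.79  1.98  0.26  0.96  0.6 ]
row rot [ 0.003  0.006 -0.001] mm [-156.2 -141.2    2.4]
```

```bash
python3 -m creep '0 0 0 -20 -18 0 0.2;0 0 0 -60 -54 0 0.2;0 0 0 -100 -90 0 0.2;0 0 0 -130 -120 0 0.2;0 0 0 -156 -141 0 0.2;0 0 0 -156 -141 0 0.2;0 0 0 -156 -141 0 0.2'; python3 -c "
from c import *
st();plan((.574,-.0535,.20),71.3)
p,d,f,P,near=cas(.5735,-.053,.227)
cv2.imwrite('pics/w7.png',p[...,::-1])
k=near&(P[...,2]>.11)&(P[...,2]<.14)
n,L,s,c=cv2.connectedComponentsWithStats(k.astype(np.uint8))
for i in range(1,n):
    if s[i,4]>60: print('part',s[i],P[L==i].mean(0).round(4),cv2.minAreaRect((P[L==i][:,:2]*1000).astype(np.float32)))
"
```

```text
clock: 20.75
tcp_pos: [0.5713, -0.0529, 0.1976]
orientation: [-0.51, -3.098, -0.001]
contact_force: [0.2, -0.2, -2.0]
grip_width: 0.0595
gripper_force: 39.3
t 20.75 tcp [ 0.5713 -0.0529  0.1976] yaw 71.3 tilt 0.13 F [ 0.2 -0.2 -2. ] w 0.0595 g 39.3 q [ 0.51  0.43 -0.68  1.8   0.31  1.02  0.96]
row rot [-0.    -0.002  0.   ] mm [-2.8  0.3 -2.4]
[  152   248   265    94 17031] [ 0.5688 -0.0527  0.2249] [132. 128. 116.] ((570.6622924804688, -53.22262954711914), (87.35568237304688, 37.406028747558594), 71.74085235595703)
part [245 171  81  11 863] [ 0.5482 -0.0449  0.1307] ((548.8198852539062, -45.155006408691406), (45.69414138793945, 8.544559478759766), 71.45221710205078)
```

View pics/w7.png

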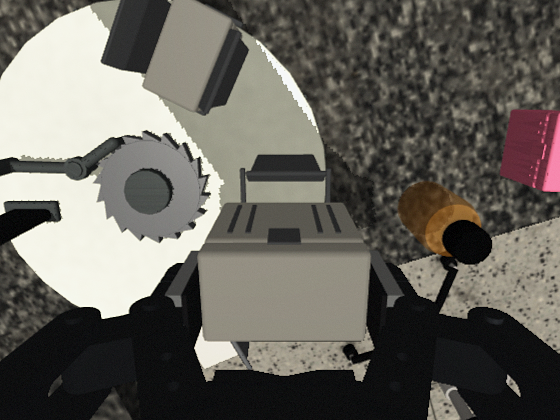

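The picture shows the gripped cassette at (285,270) over the pocket, with its near partition at (286,165) and its long side parallel. The hand needs about 3 mm along -tool x.

```bash
python3 -m creep '0 0 0 -3 0.2 0 0.2;0 0 0 -3 0.2 15 0.2;0 0 0 -3 0.2 30 0.2;0 0 0 -3 0.2 45 0.2;0 0 0 -3 0.2 45 0.2'; python3 -c "
from h import *
st();plan((.5743,-.0537,.0753),71.3)"
```

```text
clock: 21.42
tcp_pos: [0.5739, -0.0545, 0.1519]
orientation: [-0.51, -3.096, 0.0]
contact_force: [-0.4, 1.2, -2.4]
grip_width: 0.0592
gripper_force: 39.3
t 21.43 tcp [ 0.5739 -0.0545  0.1519] yaw 71.3 tilt 0.2 F [-0.4  1.2 -2.4] w 0.0592 g 39.3 q [ 0.49  0.49 -0.66  1.83  0.36  0.95  0.92]
row rot [-0.001 -0.003 -0.   ] mm [-0.4  0.9 76.6]
```

```bash
python3 -m creep '0 0 0 0 0.8 15 0.2;0 0 0 0 0.8 30 0.2;0 0 0 0 .8 42 0.2;0 0 0 0 .8 54 0.2;0 0 0 0 .8 64 0.2;0 0 0 0 .8 70 0.2;0 0 0 0 .8 73 0.2;0 0 0 0 .8 73 0.2'; python3 -c "
from h import *
st();plan((.5743,-.0537,.0753),71.3)"
```

```text
clock: 22.42
tcp_pos: [0.5756, -0.0536, 0.0809]
orientation: [0.511, 3.1, -0.0]
contact_force: [-1.0, 0.2, -0.7]
grip_width: 0.0592
gripper_force: 39.3
t 22.43 tcp [ 0.5756 -0.0536  0.0809] yaw 71.3 tilt 0.01 F [-1.   0.2 -0.7] w 0.0592 g 39.3 q [ 0.45  0.58 -0.61  1.88  0.44  0.82  0.85]
row rot [ 0.  0. -0.] mm [ 1.2 -0.5  5.6]
```

```bash
python3 -m creep '0 0 0 .8 -0.3 2 0.2;0 0 0 1 -0.3 4 0.2;0 0 0 1 -.3 5 0.2;0 0 0 1 -.3 5 0.2'; python3 -c "
from h import *
st()"
```

```text
clock: 22.92
tcp_pos: [0.5744, -0.0536, 0.0758]
orientation: [-0.511, -3.1, 0.0]
contact_force: [0.3, 0.8, -1.9]
grip_width: 0.0592
gripper_force: 39.3
t 22.93 tcp [ 0.5744 -0.0536  0.0758] yaw 71.3 tilt 0.0 F [ 0.3  0.8 -1.9] w 0.0592 g 39.3 q [ 0.44  0.58 -0.6   1.89  0.45  0.81  0.85]
```

```bash
python3 -m creep '0 0 0 0 0 1 0.2;0 0 0 0 0 1 0.2;0 0 0 0 0 1 0.2'; python3 -c "
from h import *
st()"
```

```text
clock: 23.3
tcp_pos: [0.5747, -0.0537, 0.0754]
orientation: [0.511, 3.099, -0.0]
contact_force: [-1.5, -0.2, 6.2]
grip_width: 0.0592
gripper_force: 40.1
t 23.3 tcp [ 0.5747 -0.0537  0.0754] yaw 71.3 tilt 0.04 F [-1.5 -0.2  6.2] w 0.0592 g 40.1 q [ 0.44  0.58 -0.6   1.89  0.45  0.81  0.85]
```

```bash
python3 -m creep '0 0 0 0 0 0.5 0.5;0 0 0 0 0 0.5 0.7;0 0 0 0 0 0.5 1;0 0 0 0 0 0.5 1;0 0 0 0 0 0.5 1;0 0 0 0 0 -15 1;0 0 0 0 0 -50 1;0 0 0 0 0 -100 1;0 0 0 0 0 -150 1;0 0 0 40 0 -180 1'; python3 -m creep '0 0 0 40 0 -20 1;0 0 0 40 0 -20 1'; python3 -c "
from c import *
st();p,d,f,P,near=cas(.5735,-.053,.102)
cv2.imwrite('pics/w8.png',p[...,::-1])
k=near&(P[...,2]>.12)&(P[...,2]<.14)
n,L,s,c=cv2.connectedComponentsWithStats(k.astype(np.uint8))
for i in range(1,n):
    if s[i,4]>60: print('part',s[i],P[L==i].mean(0).round(4),cv2.minAreaRect((P[L==i][:,:2]*1000).astype(np.float32)))
"
```

```text
clock: 24.55
tcp_pos: [0.5389, -0.041, 0.2586]
orientation: [0.513, 3.094, 0.003]
contact_force: [-0.3, 0.2, 0.1]
grip_width: 0.0856
gripper_force: 0.0
clock: 24.8
tcp_pos: [0.4976, -0.0266, 0.2777]
orientation: [0.507, 3.096, -0.003]
contact_force: [1.0, -0.1, -0.3]
grip_width: 0.085
gripper_force: 0.0
t 24.8 tcp [ 0.4976 -0.0266  0.2777] yaw 71.4 tilt 0.25 F [ 1.  -0.1 -0.3] w 0.085 g 0.0 q [ 0.6   0.21 -0.76  1.87  0.17  1.11  1.02]
[258 232  51   6 196] [ 0.5494 -0.0456  0.1022] [39. 40. 40.] ((549.5777587890625, -45.43986511230469), (45.71684265136719, 2.027391195297241), 70.93550872802734)
[ 251  241   64   37 1978] [ 0.5751 -0.0548  0.1025] [206. 203. 191.] ((573.6298217773438, -54.36585998535156), (59.948875427246094, 36.27592086791992), 71.79563903808594)
[260 279  48   6 251] [ 0.5949 -0.0607  0.102 ] [43. 44. 44.] ((594.9385986328125, -60.426483154296875), (45.339298248291016, 2.1295175552368164), 71.05426788330078)
part [256 242  55   6 297] [ 0.5474 -0.0447  0.131 ] ((548.5275268554688, -45.08076477050781), (45.229915618896484, 8.517057418823242), 71.76217651367188)
part [258 291  52  17 828] [ 0.5982 -0.0616  0.1283] ((598.430419921875, -61.77663040161133), (45.90800476074219, 9.295577049255371), 71.06391906738281)
```

View pics/w8.png

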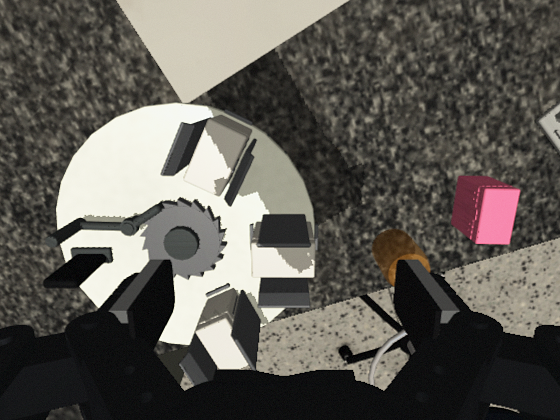

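The white cassette sits in the pocket at (283,260), upright and about 1 mm from the pocket's centre. Its top is at z 102 mm, the drum is still at home and the hand is clear.

```bash
python3 -m creep '0 0 0 0 0 0 1;0 0 0 0 0 0 1;0 0 0 0 0 0 1'; python3 -c "
from bench import r
print(r.hand_in())"
```

```text
clock: 25.22
tcp_pos: [0.4989, -0.028, 0.2742]
orientation: [-0.511, -3.099, -0.001]
contact_force: [0.4, 0.1, -0.7]
grip_width: 0.0858
gripper_force: 0.0
the job is handed in; nothing more can be done
None
```

The job is handed in at about 25 s on the robot's clock: I eased the drum back to its home stop and let go, stood the cassette on the worktop and set it upright in the empty pocket, about 1 mm from centre in the last picture; the hand-in call gave no verdict.

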